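Check in a gift case: show the tin's base to the code reader

ROBOT

A 6-joint arm with a two-finger parallel gripper is mounted at the origin on a cart in front of the work surface, level with it; the furniture and walls round the work are solid. World frame = base frame: x ahead of the robot, y to its left, z up, the work surface at z = 0. Lengths are in mm, angles in rad, forces in N, time in s.
With the tool pointing down it reaches from about 375 to 975 mm from the base axis. Payload 3.8 kg.
Tool frame: the origin (TCP) lies at the very end of the fingers, on their centre line; the grasp point (between the pads) lies 19 mm behind it; z points along the fingers, x is the direction in which the jaws open and shut, and the axes are right-handed (so a half turn about z gives the same grasp; the last joint's range is limited). The gripper opens to 88 mm and grips with 3 to 60 N. Pads are 18 mm wide; open, the fingers measure 123 mm over their backs; the gripper's body (75 mm by 187 mm) begins 45 mm behind the grasp point.
Start: joints at [-1.197, 0.264, 1.604, -0, 1.274, -0.037], TCP at [269.551, -618.838, 238.706] pointing down, gripper open.
Joint ranges: [-2.63, 2.63], [-0.94, 2.18], [0.31, 2.57], [-1.31, 4.45], [0, 2.66], [-2.55, 2.55]. Speed limits (rad/s): [2.57, 2.57, 3.14, 3.14, 3.14, 3.14].

INTERFACE

Orientations are given as a unit quaternion [x, y, z, w].
In Python, from workcell import r, grab_frame gives the robot as it stands.
- The arm moves only by the tool play_rows, never from a script. Its argument "rows" is a list of rows, each a list of 5 numbers: the opening in per cent of the stroke, from 0 (shut) to 100 (fully open), then the shift along the tool's x, y, z in m, then the turn about the tool's z in degrees. In form: [[grip, x, y, z, roll], ...]. A call has 1 to 5 rows; each row is the pose to reach, as a shift and turn from the pose measured when the call began, along the tool's axes at that moment; what a row does not reach only later rows make up. A row lasts 1/10 s, in which the tool goes at most 50 mm and 8.59 degrees, less where a joint would pass 70% of its speed; a pose out of reach is approached as far as the arm can. A call with a gripper value outside its range is refused whole. The fingers move at their own pace and stop on an object; "force" is the grip in N (left out, the last holds). Time passes only in rows, so rows that repeat a pose let the fingers close. It gives the time, the measured TCP pose, the force and the opening at its end, in the units of the state.
- r.sense(): the state, without advancing time (a new reading comes with each control period).
- grab_frame(name): name is "scene" or "top"; returns a dict with "pixels" (420x560x3 uint8, red, green, blue), "depth" (420x560 float32, mm along the optical axis (not along the pixel's ray), 0 where there is no reading), "fovy" (degrees; the focal length in pixels is half the picture's height over the tangent of half this angle, whatever the lens; pixels are square), "cx", "cy" (the principal point, pixels), "view" (4x4, takes a point from world to camera coordinates). Camera axes: x right, y down, z forward; pixel columns grow to the right and rows downward; lengths in mm; the calibration is good to about 2 mm. A picture is of the moment at which its call begins.
- r.finish_job(): hands the job in, once; it reports no verdict.
The state is a dict: "time_s": time; "joint_positions": joint angles; "dq": joint speeds; "tau": joint torques, N m; "tcp_pos": TCP position; "tcp_rot": TCP orientation; "wrist_force": force on the tool from outside, world axes, zero at the start; "wrist_torque": the same for the moment, N m; "finger_gap": finger opening in mm.
Only numpy, scipy, OpenCV 4.12 (cv2) and the standard library are available. Lean on these libraries where they do the work, as an engineer would, in place of code of your own. Each camera call takes 0.05 s, during which the arm holds its last target.

TASK

Check in the tin that came packed in the wooden gift case: slide the case's lid fully open, throw the wad of crumpled packing paper into the round waste bin, then lift the tin out and hold it up to the code reader on the table, its underside squarely facing the reader's lens, centred in front of it and about 8 cm away. The program finishes while still holding the tin there, steady and clear of everything, with the lid left open; leave the other things on the table as they are.

Things in the scene. Friction and masses are not known exactly. Their poses are not given: they have to be found in the camera images.
- gift_case: Wooden gift case, fixed: 168 x 160 mm outside (its x, y), 97 mm high, walls 8 mm. Origin: centre of its underside, z up. On its floor (10 mm above the table) lies a 12 mm card insert (top at 22 mm) with two round wells, 61 mm wide, down to the floor, centred at x = +41 and x = -25 mm, y = 0. One holds the tin, the other the paper wad; which is which changes. Side walls stand 43 mm clear of the tin.
- case_lid (a joint): The case's plywood sliding lid: 0 = shut, grows as it slides towards the case's -x end (the robot's side; straight along the case's own -x), 0.14 m = fully open (then both wells are clear). Its flat top lies 92 mm above the table. It slides stiffly (about 2 N) and stays where it is left. It may start up to 20 mm open.
- lid_batten (a point): Middle of the top of the lid's grip batten, 112 mm above the table: a wooden bar 70 mm long (case's y), 14 mm thick (case's x), standing 20 mm up from the lid, at x = +50 mm in the case when shut. Moves with the lid; axes as the case's.
- tin: Closed food tin with a printed label, a cylinder 57 mm wide and 72 mm high, 0.13 to 0.25 kg, standing upright in a well of the case (its base 10 mm, its top 82 mm above the table). Origin: centre of its underside, where the date code is; z runs along its axis towards its top.
- paper_wad_center (a point): Centre of the wad of crumpled white packing paper: stiff, rounded, 54 mm wide and 63 mm high, 20 g, standing in a well of the case (its underside 10 mm, its top about 73 mm above the table; its middle is the widest).
- waste_bin: Round grey open waste bin, fixed, 120 mm high, mouth 120 mm wide inside, floor 94 mm wide inside. Origin: centre of its underside on the table.
- code_reader: Foot and stem of the code reader, fixed, 95 x 85 mm. Origin: on the table; its lens side looks along its -x and up. The fixed upper shelf with the plant is close by: it begins 0.60 m ahead of the robot base, spreads to the right of y = 0.06 m and lies 222 to 250 mm above the table; between reader and gift case stands a fixed sweets bin, 115 mm high.
- reader_head: Tilted head of the code reader, fixed on the stem, 62 x 78 x 36 mm, with the lens inside a white light ring. Origin: on the lens, mid-face, 83 mm above the table; its z points straight out of the lens, 0.55 rad (31 degrees) off vertical, towards the reader's -x. For reading, the tin's z axis points the same way as this z (its top away from the reader) and the centre of its underside lies on this axis, 80 mm out.
- stamp: Bystander, to be left alone: wooden hand stamp, 26 x 34 mm, 62 mm high, standing loose. Origin: centre of its underside.
- labels: Bystander: loose stack of labels, 31 x 45 x 10 mm. Origin: centre of its underside.
- butter_bar: Bystander: wrapped pastry bar, 57 x 101 x 25 mm, lying loose. Origin: centre of its underside.

How it is judged (in metres and radians):
On the way, in this order (a step that is already met when the one before it is completed fails the run):
1. the lid is slid open (value of joint case_lid above 0.125 m), for 0.2 s.
2. the paper wad is in the waste bin (horizontal distance between paper_wad_center and waste_bin below 0.045 m and height (world z) of paper_wad_center below 0.09 m), for 0.3 s.
At the end, for the whole second after the job is handed in: The fingers hold the tin in the air, still: its underside faces the lens, centre within 20 mm of the lens axis in each direction and 55 to 105 mm out, tin axis within 0.2 rad of the lens axis; it touches neither reader nor case; the lid is open by over 0.12 m; the paper wad lies inside the bin (all of step 2 and z of tin in the frame of reader_head between 0.055 and 0.105 m and x of tin in the frame of reader_head between -0.02 and 0.02 m and y of tin in the frame of reader_head between -0.02 and 0.02 m and angle between the z axis of tin and the z axis of reader_head, either way round below 0.2 rad and angle between tin's own z axis and vertical below 1.2 rad and contact force between tin and the fingers above 1 N and contact force between tin and code_reader below 0.3 N and contact force between tin and gift_case below 0.3 N and linear speed of tin below 0.02 m/s and angular speed of tin below 0.2 rad/s and value of joint case_lid above 0.12 m); the arm keeps its last pose, push and grip.
It fails at once if a bystander (stamp, labels or pastry bar) is shifted by more than 30 mm (distance of any of stamp, labels, butter_bar from where it was at the start of the episode above 0.03 m).
It also fails if it takes over 64 s, if anything falls off the work surface, if the arm or the gripper's body presses on something with over 40 N, if the wrist force passes 120 N, or if a joint passes its speed limit or range.

## Working session

There is one attempt and no reset: what is moved stays moved. The work goes in short steps, Python scripts to look and compute and a tool call to move; the robot and the scene stay as the last step left them, time stands still between calls to the robot, and variables do not carry over. Pictures are saved under pics/ and viewed, and the job is handed in when it is done.

Besides the shell and the picture viewer there is one more tool, called after "Call:" by a JSON object that holds its "op" and its "data", one argument or row to a line. play_rows: Moves the arm, as the interface text tells. Its arguments: {"type":"object","properties":{"rows":{"type":"array","items":{"type":"array","items":{"type":"number"}}},"force":{"type":"number"}},"required":["rows"]}

```bash
mkdir -p pics; ls
python3 - <<'E'
from workcell import r, grab_frame
import cv2, numpy as np
s=r.sense(); print(s)
for n in("scene","top"):
    f=grab_frame(n); cv2.imwrite(f"pics/{n}0.png",f["pixels"][:,:,::-1]); print(n,f["fovy"],f["cx"],f["cy"],np.round(f["view"],3).tolist())
    np.savez(f"{n}0.npz",**f)
E
```

```text
pics
{'time_s': 0.0, 'joint_positions': array([-1.19690534e+00,  2.64797148e-01,  1.60534620e+00,  1.54646319e-05,
        1.27370716e+00, -3.69344286e-02]), 'dq': array([-0.0011382 ,  0.00023463,  0.00088923, -0.00114178,  0.00119559,
        0.0019299 ]), 'tau': array([-3.94672825e-04, -5.02110064e+01, -3.56876278e+01,  7.28678517e-02,
        2.94416025e-02, -1.43051789e-04]), 'tcp_pos': array([ 269.29682972, -618.18731144,  237.373379  ]), 'tcp_rot': array([ 8.36468842e-01, -5.48013322e-01, -9.16547157e-04, -6.59140069e-04]), 'wrist_force': array([0.59302919, 1.25772221, 0.14128342]), 'wrist_torque': array([0.01631098, 0.00847419, 0.00563988]), 'finger_gap': 88.02619043393345}
scene 55.66805263785111 276.1665950015889 201.6843477977709 [[-0.859, -0.513, 0.009, 567.27], [-0.32, 0.522, -0.791, 212.39], [0.4, -0.682, -0.612, 894.26], [0.0, 0.0, 0.0, 1.0]]
top 56.606663683494226 277.9457897513028 208.60108118259933 [[-0.204, -0.979, 0.003, 222.813], [-0.886, 0.183, -0.426, 556.884], [0.417, -0.089, -0.905, 1017.906], [0.0, 0.0, 0.0, 1.0]]
```

View pics/scene0.png

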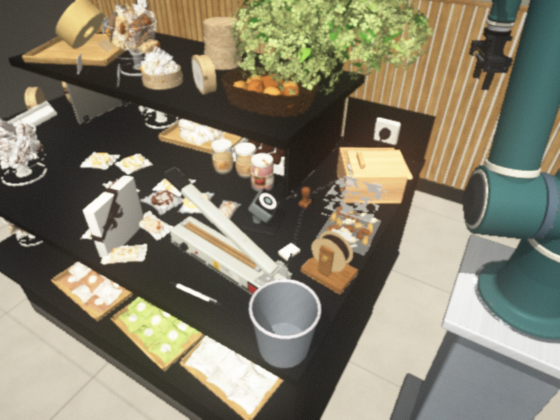

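View pics/top0.png

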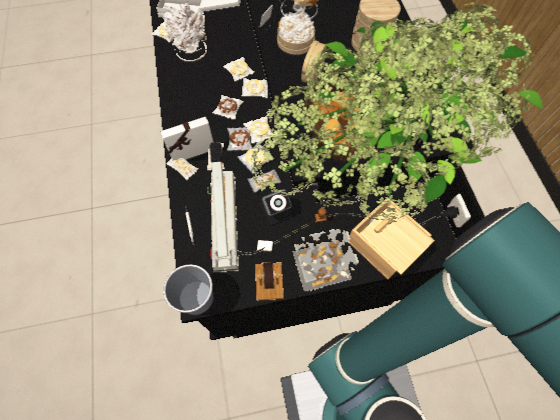

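```bash
cat > h.py <<'E'
import numpy as np, cv2
from scipy.spatial.transform import Rotation as R
def K(f):
    fl=f["pixels"].shape[0]/2/np.tan(np.radians(float(f["fovy"]))/2); return fl,float(f["cx"]),float(f["cy"])
def ray(f,u,v):
    fl,cx,cy=K(f);V=f["view"];Rm=V[:3,:3];o=-Rm.T@V[:3,3]
    d=Rm.T@np.array([(u-cx)/fl,(v-cy)/fl,1]);return o,d
def onz(f,u,v,z):
    o,d=ray(f,u,v);return o+d*(z-o[2])/d[2]
def cloud(f):
    fl,cx,cy=K(f);V=f["view"];D=f["depth"];h,w=D.shape;u,v=np.meshgrid(np.arange(w),np.arange(h))
    P=np.stack([(u-cx)/fl*D,(v-cy)/fl*D,D],-1);P=(P-V[:3,3])@V[:3,:3];P[D<=0]=np.nan;return P
def proj(f,p):
    fl,cx,cy=K(f);V=f["view"];q=V[:3,:3]@np.asarray(p,float)+V[:3,3];return q[:2]/q[2]*fl+np.array([cx,cy])
def load(n): return dict(np.load(n))
E
python3 - <<'E'
from h import *
for n,(a,b,c,d) in dict(scene=(200,130,440,310),top=(160,170,460,330)).items():
    f=load(n+"0.npz");im=f["pixels"][b:d,a:c,::-1]
    s=800/(c-a) if n=="top" else 3.2
    cv2.imwrite(f"pics/{n}0c.png",cv2.resize(im,None,fx=s,fy=s,interpolation=cv2.INTER_CUBIC))
    P=cloud(f)
    if n=="top":
        # heightmap dump of points
        Z=P[...,2]
        for v in range(180,320,10): print(v,[ "nan" if np.isnan(Z[v,u]) else int(Z[v,u]) for u in range(170,460,12)])
E
```

```text
180 [0, 0, 1, 4, 162, 45, 1, 452, 15, 6, 0, 249, 419, 226, 520, 115, 102, 520, 69, 529, 525, 19, 504, 403, 150]
190 [0, 1, -3, -2, 155, 47, -3, 8, 1, 428, 0, -2, 0, 78, 62, 506, 499, 507, 522, -3, 523, -1, 493, 66, 128]
200 [0, 4, 4, 0, 138, 46, 4, 1, 93, 89, 0, 1, 13, 7, 432, 3, 451, 1, 99, 511, 510, 478, 1, 43, 121]
210 [0, -1, -1, 1, 130, 48, -1, -2, 65, 70, 9, 1, -2, 1, -4, 0, 446, 95, 491, 93, 0, 485, 2, 95, 100]
220 [-839, 3, 4, 4, 121, 43, 0, 3, 0, 10, 0, 0, 9, 0, 2, -1, 95, 95, 114, 92, 445, -3, -1, -2, 76]
230 [-830, 2, 1, 1, 111, 43, -1, 1, 0, -2, 0, 0, 0, 0, 115, 2, 92, 104, 92, 92, 91, 94, -2, -1, 35]
240 [-839, 1, -2, 4, 100, 50, 2, -1, 5, 8, 3, 1, 5, 0, -3, 29, 90, 92, 94, 92, 94, 93, 0, 0, 754]
250 [-837, 2, -1, 5, 88, 54, 1, 0, 8, 3, 6, 3, 2, 111, 20, 115, 32, 100, 91, 94, 94, 95, 0, 3, 767]
260 [-843, 0, 1, 0, 47, 77, 4, 3, -1, -2, -1, 116, 14, 117, 2, 115, 3, 43, 94, 93, 93, 0, 0, 745, 763]
270 [-841, 99, 92, -3, 18, 8, 0, 2, 108, 17, 0, 115, 112, 3, 117, 0, 3, -1, 51, 93, 0, 3, -15, 727, 753]
280 [101, 45, 16, 57, 1, -2, 0, 1, 101, 17, 2, 3, 2, 19, 5, -1, 1, 0, -19, -64, -110, -147, 663, 698, 737]
290 [82, 1, 5, 6, -2, 2, 1, -2, 16, 18, 0, -2, -1, 3, -17, -68, -108, -150, -200, -250, -301, 637, 669, 699, 712]
300 [93, 3, 5, 123, 0, -2, 0, 0, -1, 1, -24, -66, -110, -152, -196, -244, -297, -359, -420, -841, 608, 640, 667, 685, 704]
310 [-831, 121, 117, 0, -5, 0, -21, -67, -106, -148, -194, -246, -299, -352, -415, -468, -828, -840, -842, 575, 609, 636, 659, 678, 697]
```

View pics/scene0c.png

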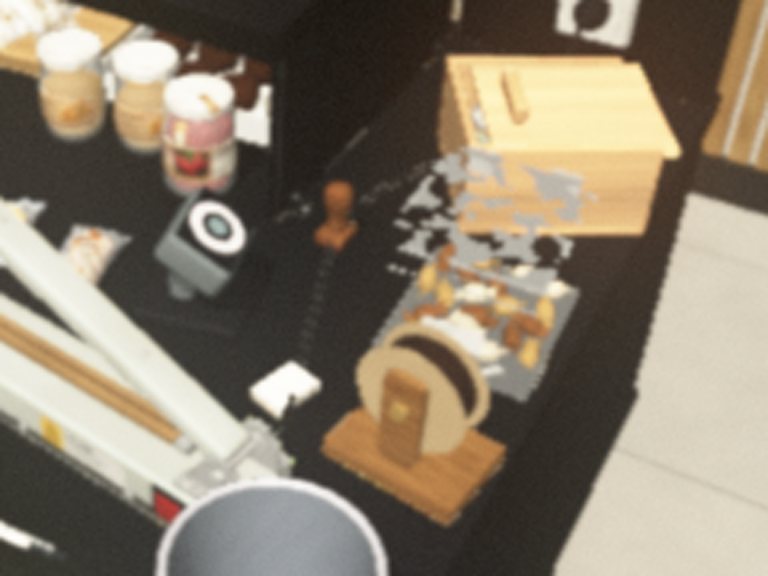

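View pics/top0c.png

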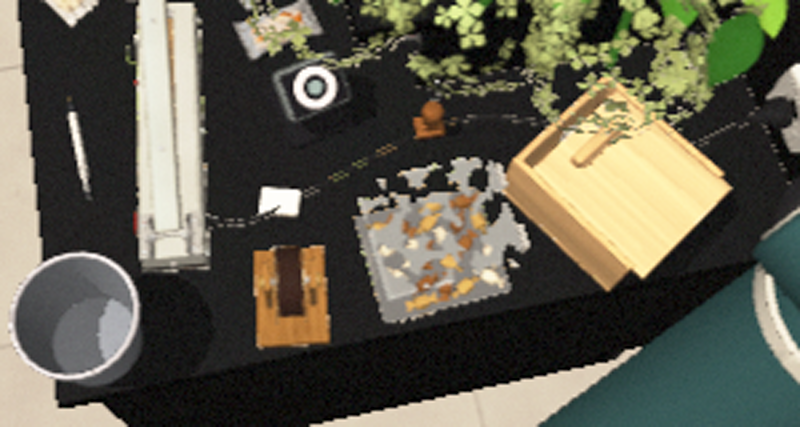

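Run:
```python
from h import *
np.set_printoptions(precision=1,suppress=True)
# coarse
for n,pts in dict(top=dict(ringC=(316,87,83),stamp=(430,135,0),labels=(280,200,10),bat1=(577,160,112),bat2=(618,136,112),caseTopL=(508,165,97),caseTopN=(612,288,97),caseNear2=(640,275,92),caseR=(732,187,97),caseF=(607,80,97),sweetA=(360,205,115),sweetB=(385,320,0),sweetC=(512,290,0),sweetD=(525,240,115)),scene=dict(ringC=(218,227,83),bat1=(508,72,112),bat2=(520,118,112),cL=(445,57,97),cR=(633,62,97),cNr=(680,152,97),cNl=(465,150,97))).items():
    f=load(n+"0.npz")
    for k,(u,v,z) in pts.items():
        if n=="top": u,v=u/(800/300)+160,v/(800/300)+170
        else: u,v=u/3.2+200,v/3.2+130
        print(n,k,(round(u,1),round(v,1)),onz(f,u,v,z))
# lid plane points
for n in("top","scene"):
    f=load(n+"0.npz");P=cloud(f)
    hsv=cv2.cvtColor(f["pixels"],cv2.COLOR_RGB2HSV)
    m=(P[...,2]>86)&(P[...,2]<102)&(P[...,1]<-150)&(P[...,0]>300)&(P[...,0]<800)&(hsv[...,0]<30)
    q=P[m];print(n,len(q),cv2.minAreaRect(q[:,:2].astype(np.float32)), np.median(q[:,2]))
    m=(P[...,2]>107)&(P[...,2]<120)&(P[...,1]<-200)&(P[...,0]>400)&(P[...,0]<750)&(hsv[...,0]<25)
    q=P[m];print(n,len(q),cv2.minAreaRect(q[:,:2].astype(np.float32)))
    # bin rim
    m=(P[...,2]>112)&(P[...,2]<128)&(P[...,1]>150)&(P[...,0]<650)&(P[...,0]>300)
    q=P[m];print(n,"rim",len(q),cv2.minEnclosingCircle(q[:,:2].astype(np.float32)),cv2.minAreaRect(q[:,:2].astype(np.float32)))
```

```text
top ringC (278.5, 202.6) [629.1  95.3  83. ]
top stamp (321.2, 220.6) [577.4 -35.6   0. ]
top labels (265.0, 245.0) [528.6 158.9  10. ]
top bat1 (376.4, 230.0) [ 471.7 -160.9  112. ]
top bat2 (391.8, 221.0) [ 489.7 -213.7  112. ]
top caseTopL (350.5, 231.9) [486.5 -90.2  97. ]
top caseTopN (389.5, 278.0) [ 331.9 -157.5   97. ]
top caseNear2 (400.0, 273.1) [ 340.3 -192.6   92. ]
top caseR (434.5, 240.1) [ 412.3 -321.6   97. ]
top caseF (387.6, 200.0) [ 564.  -230.1   97. ]
top sweetA (295.0, 246.9) [468.   81.4 115. ]
top sweetB (304.4, 290.0) [368.6  70.3   0. ]
top sweetC (352.0, 278.8) [372.7 -78.9   0. ]
top sweetD (356.9, 260.0) [395.5 -78.8 115. ]
scene ringC (268.1, 200.9) [626.4  99.4  83. ]
scene bat1 (358.8, 152.5) [ 502.4 -205.6  112. ]
scene bat2 (362.5, 166.9) [ 464.6 -137.7  112. ]
scene cL (339.1, 147.8) [ 571.9 -225.1   97. ]
scene cR (397.8, 149.4) [ 415.2 -311.    97. ]
scene cNr (412.5, 177.5) [ 334.2 -182.3   97. ]
scene cNl (345.3, 176.9) [493.1 -88.1  97. ]
top 2552 ((492.5345153808594, -293.72430419921875), (287.204833984375, 305.807861328125), 89.94947814941406) 93.4753072302615
top 100 ((570.673583984375, -347.6872863769531), (244.6913604736328, 223.9556427001953), 73.85794830322266)
top rim 549 ((479.6275939941406, 310.7416076660156), 168.5736846923828) ((465.946533203125, 330.89373779296875), (249.132568359375, 283.8272399902344), 26.051109313964844)
scene 2261 ((567.4249877929688, -861.325439453125), (382.6333923339844, 1438.8824462890625), 3.339769124984741) 91.6601350278584
scene 470 ((532.2588500976562, -889.6696166992188), (328.76202392578125, 1377.7821044921875), 4.4297709465026855)
scene rim 1115 ((475.22076416015625, 306.3065185546875), 170.75244140625) ((454.7733154296875, 329.8486022949219), (280.7038269042969, 278.0849914550781), 30.63068389892578)
```

Run:
```python
from h import *
np.set_printoptions(precision=2,suppress=True)
F={n:load(n+"0.npz") for n in("top","scene")}
for n,f in F.items():
    P=cloud(f);px=f["pixels"].astype(int)
    c=np.array([628,97,83])
    # ring: bright low saturation near
    u0,v0=proj(f,c).astype(int)
    m=np.zeros(px.shape[:2],np.uint8);w=16
    sub=px[v0-w:v0+w,u0-w:u0+w]; m[v0-w:v0+w,u0-w:u0+w]=(sub.min(-1)>150)*255
    cs,_=cv2.findContours(m,cv2.RETR_EXTERNAL,cv2.CHAIN_APPROX_NONE);cc=max(cs,key=cv2.contourArea)
    e=cv2.fitEllipse(cc);print(n,"ring",e,onz(f,*e[0],83))
    # plane fit
    d=np.linalg.norm(P[...,:2]-c[:2],axis=-1);q=P[(d<34)&(P[...,2]>55)&(P[...,2]<115)]
    rng=np.random.default_rng(0);best=None
    for i in range(600):
        a=q[rng.choice(len(q),3,False)];nn=np.cross(a[1]-a[0],a[2]-a[0]);L=np.linalg.norm(nn)
        if L<50: continue
        nn/=L;inl=abs((q-a[0])@nn)<3
        if best is None or inl.sum()>best.sum():best=inl
    a=q[best];ce=a.mean(0);nn=np.linalg.svd(a-ce)[2][2];nn*=np.sign(nn[2])
    print("plane",len(q),best.sum(),ce,nn,"tilt",np.arccos(nn[2]),"yaw of -n",np.arctan2(-nn[1],-nn[0]), "resid at c", (c-ce)@nn)
    # face extents
    zx=nn;t=np.array([nn[1],-nn[0],0]);t/=np.linalg.norm(t);s=np.cross(zx,t)
    rect=cv2.minAreaRect(np.c_[(a-ce)@t,(a-ce)@s].astype(np.float32));print(rect)
    # bin rim via ellipse-in-world
    b=np.array([480,300]);
    d=np.linalg.norm(P[...,:2]-b,axis=-1);q=P[(d<110)&(P[...,2]>114)&(P[...,2]<127)]
    A=np.c_[2*q[:,:2],np.ones(len(q))];x=np.linalg.lstsq(A,(q[:,:2]**2).sum(1),rcond=None)[0];print("bin",len(q),x[:2],np.sqrt(x[2]+x[:2]@x[:2]), np.ptp(q,axis=0))
    # case
    hsv=cv2.cvtColor(f["pixels"],cv2.COLOR_RGB2HSV)
    ex=np.array([.872,.49]);ey=np.array([-.49,.872]);o=np.array([452,-200])
    X=(P[...,:2]-o)@ex;Y=(P[...,:2]-o)@ey
    for zl,zh,nm in((88,101,"lid"),(107,117,"bat")):
        lim=110 if nm=="lid" else 70
        k=(P[...,2]>zl)&(P[...,2]<zh)&(abs(X)<lim+30)&(abs(Y)<lim)&(hsv[...,0]<28)
        k=(k*255).astype(np.uint8)
        nl,lab,st,_=cv2.connectedComponentsWithStats(k);i=1+np.argmax(st[1:,4]);kk=lab==i
        if nm=="lid": kk=k>0
        q=np.c_[X[kk],Y[kk]].astype(np.float32);print(nm,len(q),cv2.minAreaRect(q),np.percentile(q,[1,50,99],axis=0).tolist())
```

```text
top ring ((277.6388244628906, 202.2577667236328), (15.136975288391113, 15.32153034210205), 100.08573150634766) [630.86  97.59  83.  ]
plane 363 293 [630.47  98.41  83.38] [-0.51 -0.13  0.85] tilt 0.5537269282716212 yaw of -n 0.24162113995927448 resid at c 1.113358226071351
((-0.8211860656738281, -1.6149024963378906), (59.07846450805664, 66.51565551757812), 89.28497314453125)
bin 177 [490.81 298.73] 86.33674101096989 [211.28 141.71  12.07]
lid 2724 ((-1.828033447265625, 6.0136871337890625), (185.4707794189453, 193.32443237304688), 0.8824436068534851) [[-91.69509559631348, -88.16458038330079], [-18.251112937927246, -1.4627667665481567], [87.35257972717285, 70.56471992492676]]
bat 84 ((40.43315887451172, -6.908378601074219), (13.662899017333984, 67.82441711425781), 0.2889610528945923) [[33.49958034515381, -39.4243881225586], [39.730533599853516, 1.1708916127681732], [47.26862957000733, 26.125277633666993]]
scene ring ((267.3651123046875, 200.50953674316406), (12.536273956298828, 18.767221450805664), 129.5192108154297) [629.05  98.88  83.  ]
plane 364 333 [628.97  98.46  81.95] [-0.51 -0.11  0.85] tilt 0.5537089672346805 yaw of -n 0.21981918536807116 resid at c 1.5566427534385698
((-1.3419361114501953, 0.5467453002929688), (58.58743667602539, 66.43045806884766), 89.11768341064453)
bin 371 [489.55 296.73] 85.49419555520404 [212.61 143.8    9.84]
lid 1751 ((-2.17596435546875, 7.73004150390625), (191.2740478515625, 200.80422973632812), 1.2181286811828613) [[-94.31058502197266, -87.70206832885742], [-11.20322322845459, -2.213301181793213], [87.68364334106445, 74.05955123901367]]
bat 62 ((38.92887496948242, -9.206710815429688), (12.199111938476562, 70.70448303222656), 1.4349197149276733) [[32.667288284301755, -42.34143772125244], [39.34603309631348, -7.37396240234375], [45.27835655212402, 25.719472923278808]]
```

```bash
cat >> h.py <<'E'
def rel(pos,yaw,s=None):
    """tool-frame shift (m) and roll (deg) from present pose to TCP pos (mm), tool-x yaw (rad)"""
    if s is None:
        from workcell import r; s=r.sense()
    Rm=R.from_quat(s["tcp_rot"]).as_matrix();d=Rm.T@(np.asarray(pos,float)-s["tcp_pos"])/1000
    y0=np.arctan2(Rm[1,0],Rm[0,0]);dy=(yaw-y0+np.pi)%(2*np.pi)-np.pi
    print("t",round(s["time_s"],2),"tcp",s["tcp_pos"].round(1),"yaw",round(y0,3),"-> rel",d.round(4),"roll",round(-np.degrees(dy),1),"q",s["joint_positions"].round(2),"F",s["wrist_force"].round(1),"gap",round(s["finger_gap"],1))
E
python3 - <<'E'
from h import *
np.set_printoptions(precision=1,suppress=True)
for n in("top","scene"):
    f=load(n+"0.npz");P=cloud(f)
    hsv=cv2.cvtColor(f["pixels"],cv2.COLOR_RGB2HSV)
    for a,b in((260,350),(350,450),(450,700)):
        k=(P[...,2]>a)&(P[...,2]<b)&(hsv[...,0]>28)&(hsv[...,0]<50)&(hsv[...,1]>60)&(P[...,0]>400)&(P[...,0]<1000)&(abs(P[...,1])<500)
        q=P[k]; print(n,a,b,k.sum(),np.percentile(q,[0.5,5,95,99.5],axis=0).tolist() if len(q) else 0)
    # bin: rim ransac circle
    q=P[(P[...,2]>115)&(P[...,2]<126)&(P[...,1]>180)&(P[...,1]<420)&(P[...,0]>350)&(P[...,0]<540)][:,:2]
    rng=np.random.default_rng(0);best=(0,)
    for i in range(3000):
        a=q[rng.choice(len(q),3,False)];A=np.c_[2*a,np.ones(3)]
        if abs(np.linalg.det(A))<500: continue
        x=np.linalg.solve(A,(a**2).sum(1));rad=np.sqrt(max(0,x[2]+x[:2]@x[:2]))
        if not 55<rad<72: continue
        c=(abs(np.linalg.norm(q-x[:2],axis=1)-rad)<3).sum()
        if c>best[0]:best=(c,x[:2],rad)
    print(len(q),best)
f=load("top0.npz");print(onz(f,189.5,289,120))
rel((490.5,-187.5,150),.52)
E
```

```text
top 260 350 202 [[615.8754977799483, -304.91009734358164, 260.75717741629694], [619.1189560672545, -284.6338637670601, 265.71368384764526], [954.1835120908543, -23.382381147783303, 333.0444773513414], [991.9319834635822, -12.085700437136339, 344.1347084737843]]
top 350 450 3703 [[410.4246336662765, -474.27425659907954, 359.7298860499034], [459.1099355206121, -439.11040807990656, 377.3887105656336], [793.9748731772235, 93.46491506291807, 448.47914559485287], [869.0957501137726, 161.13535230611657, 449.87965233869136]]
top 450 700 22384 [[407.29788729820615, -483.9637778367816, 450.9346619972471], [445.26019004968117, -397.0430527930308, 460.11428072705405], [772.4791398665279, 63.01926102696602, 642.1171390112015], [853.84483542365, 143.47001743336617, 660.2542725471455]]
217 (np.int64(199), array([412.3, 389.6]), np.float64(61.3230502118387))
scene 260 350 445 [[613.0920244191161, -311.38802192392893, 261.3882807726144], [617.2094493867172, -282.08284269393414, 266.44206575264286], [846.2793457962722, -172.58823789702805, 343.56866115728246], [990.1536027453045, -145.45711679674926, 349.4013620885243]]
scene 350 450 2863 [[402.8495359471366, -421.7874495388678, 353.8255391153807], [429.00395859761073, -296.41477756965594, 375.00238848967126], [775.4531420268268, 154.2280233595845, 448.4012611455421], [953.085483361851, 168.34587921266683, 449.73688071487135]]
scene 450 700 8064 [[401.7840890597387, -377.47744459447887, 450.4149178451704], [421.49345308378844, -236.95737987976045, 454.3831595688141], [760.9402413317736, 155.34578900119942, 530.8248738977737], [829.0328286042777, 171.46513982294553, 542.1390521370374]]
426 (np.int64(406), array([410.9, 389.9]), np.float64(61.465678778431354))
[407.3 385.3 120. ]
t 0.1 tcp [ 269.3 -618.3  237.5] yaw -1.16 -> rel [-0.3 -0.4  0.1] roll -96.3 q [-1.2  0.3  1.6 -0.   1.3 -0. ] F [0.1 0.4 0. ] gap 88.6
```

```bash
sed -i 's/d.round(4)/d.round(4).tolist()/' h.py
python3 - <<'E'
from h import *
rel((400,-340,230),-.3)
E
```

```text
t 0.1 tcp [ 269.3 -618.3  237.5] yaw -1.16 -> rel [-0.2029, -0.2309, 0.008] roll -49.3 q [-1.2   0.26  1.61 -0.    1.27 -0.04] F [0.1 0.4 0. ] gap 88.6
```

Call:
{"op": "play_rows", "data": {
  "rows": [
    [60,-0.04,-0.046,0.002,-8.5],
    [60,-0.08,-0.09,0.004,-17],
    [60,-0.12,-0.136,0.005,-25],
    [60,-0.16,-0.18,0.006,-34],
    [60,-0.2,-0.23,0.008,-42]
  ]
}}

```text
time_s: 0.6
tcp_pos: [375.7, -390.5, 230.8]
tcp_rot: [0.978, -0.209, -0.001, -0.001]
wrist_force: [1.0, -0.3, 0.7]
finger_gap: 52.9
```

Run:
```python
from h import *
rel((485.5,-179,170),.52)
```

```text
t 0.6 tcp [ 375.7 -390.5  230.8] yaw -0.422 -> rel [0.0138, -0.2378, 0.0612] roll -53.9 q [-0.85  0.02  1.9   0.    1.23 -0.43] F [ 1.  -0.3  0.7] gap 52.9
```

Call:
{"op": "play_rows", "data": {
  "rows": [
    [60,0.0,-0.045,0,-8.5],
    [60,0.0,-0.09,0,-17],
    [60,0.01,-0.13,0.01,-25],
    [60,0.01,-0.16,0.02,-34],
    [60,0.01,-0.19,0.02,-42]
  ]
}}

```text
time_s: 1.1
tcp_pos: [461.9, -218.9, 209.1]
tcp_rot: [0.987, 0.159, -0.002, -0.002]
wrist_force: [-0.8, -0.1, -0.7]
finger_gap: 52.9
```

Run:
```python
from h import *
rel((485.5,-179,150),.52)
```

```text
t 1.1 tcp [ 461.9 -218.9  209.1] yaw 0.319 -> rel [0.0351, -0.0302, 0.0592] roll -11.5 q [-0.49 -0.02  1.98  0.    1.19 -0.81] F [-0.8 -0.1 -0.7] gap 52.9
```

Call:
{"op": "play_rows", "data": {
  "rows": [
    [60,0.018,-0.015,0.03,-6],
    [60,0.035,-0.03,0.059,-11.5],
    [60,0.035,-0.03,0.059,-11.5],
    [60,0.035,-0.03,0.059,-11.5]
  ]
}}

```text
time_s: 1.5
tcp_pos: [484.8, -178.9, 149.5]
tcp_rot: [0.967, 0.257, -0.002, -0.003]
wrist_force: [0.4, 0.1, 0.1]
finger_gap: 53.1
```

Run:
```python
from h import *
from workcell import grab_frame
f=grab_frame("scene");np.savez("s1.npz",**f)
im=f["pixels"][90:250,260:460,::-1];cv2.imwrite("pics/s1.png",cv2.resize(im,None,fx=3.5,fy=3.5,interpolation=cv2.INTER_CUBIC))
f=grab_frame("top");im=f["pixels"][130:310,300:500,::-1];cv2.imwrite("pics/t1.png",cv2.resize(im,None,fx=3,fy=3,interpolation=cv2.INTER_CUBIC))
rel((485.5,-179,98),.52)
```

```text
t 1.6 tcp [ 486.  -180.3  151.5] yaw 0.518 -> rel [0.0002, -0.0012, 0.0535] roll -0.1 q [-0.4   0.04  2.03  0.    1.08 -0.92] F [-0.5 -0.1 -0.5] gap 52.9
```

View pics/s1.png

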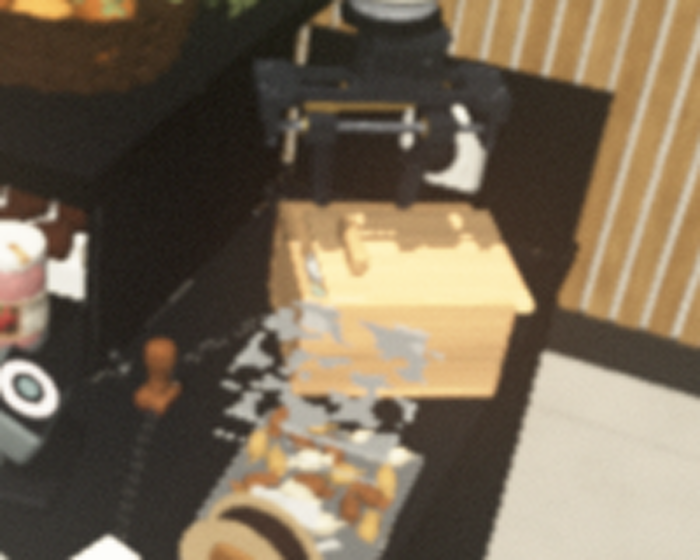

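View pics/t1.png

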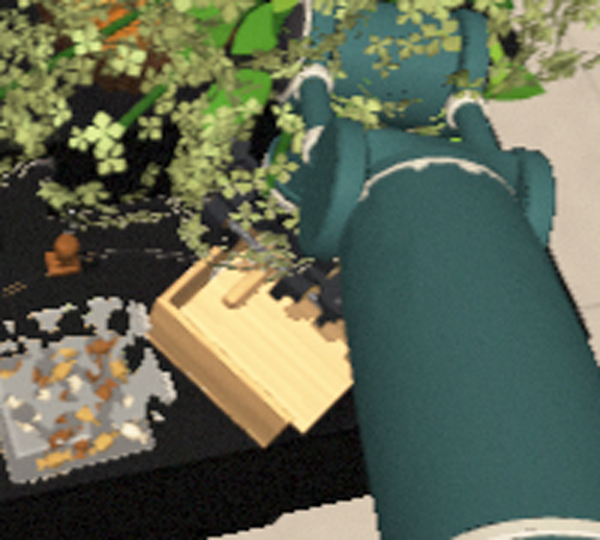

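Call:
{"op": "play_rows", "data": {
  "rows": [
    [60,0,-0.001,0.02,0],
    [60,0,-0.001,0.04,0],
    [60,0,-0.001,0.053,0],
    [60,0,-0.001,0.053,0],
    [60,0,-0.001,0.053,0]
  ]
}}

```text
time_s: 2.1
tcp_pos: [485.7, -180.0, 99.3]
tcp_rot: [0.967, 0.255, -0.0, -0.001]
wrist_force: [1.1, 1.0, 0.5]
finger_gap: 52.9
```

Call:
{"op": "play_rows", "data": {
  "force": 20,
  "rows": [
    [0,0,0,0,0],
    [0,0,0,0,0],
    [0,0,0,0,0],
    [0,0,0,0,0],
    [0,0,0,0,0]
  ]
}}

```text
time_s: 2.6
tcp_pos: [485.7, -180.1, 99.5]
tcp_rot: [0.967, 0.256, -0.001, -0.001]
wrist_force: [-1.1, -0.7, 1.2]
finger_gap: 15.0
```

Run:
```python
from h import *
rel((485.5-.868*124,-179-.497*124,99),.52)
```

```text
t 2.6 tcp [ 485.7 -180.1   99.5] yaw 0.517 -> rel [-0.1236, -0.0006, 0.0005] roll -0.2 q [-0.4   0.1   2.07  0.    0.97 -0.92] F [-1.1 -0.7  1.2] gap 15.0
```

Gripped (15 mm). Pull, slowly.

Call:
{"op": "play_rows", "data": {
  "rows": [
    [0,-0.015,0,0,0],
    [0,-0.03,0,0,0],
    [0,-0.045,0,0,0],
    [0,-0.06,0,0,0],
    [0,-0.075,0,0,0]
  ]
}}

```text
time_s: 3.1
tcp_pos: [419.9, -219.1, 99.5]
tcp_rot: [0.967, 0.255, 0.0, 0.0]
wrist_force: [5.7, -5.2, -8.3]
finger_gap: 14.0
```

Call:
{"op": "play_rows", "data": {
  "rows": [
    [0,-0.015,0,0,0],
    [0,-0.03,0,0,0],
    [0,-0.042,0,0,0],
    [0,-0.048,0,0,0],
    [0,-0.048,0,0,0]
  ]
}}

```text
time_s: 3.6
tcp_pos: [377.4, -244.5, 99.5]
tcp_rot: [0.967, 0.255, 0.001, 0.002]
wrist_force: [3.9, -5.7, -7.1]
finger_gap: 14.1
```

Run:
```python
from h import *
rel((485.5-.868*126,-179-.497*126,99),.52)
```

```text
t 3.6 tcp [ 377.4 -244.5   99.5] yaw 0.515 -> rel [0.0003, -0.0031, 0.0005] roll -0.3 q [-0.63 -0.03  2.21 -0.    0.96 -1.14] F [ 3.9 -5.7 -7.1] gap 14.1
```

Call:
{"op": "play_rows", "data": {
  "rows": [
    [60,0,0,0,0],
    [60,0,0,0,0],
    [60,0,0,0,0],
    [60,0,0,-0.03,0],
    [60,0,0,-0.06,0]
  ]
}}

```text
time_s: 4.1
tcp_pos: [375.8, -243.3, 159.0]
tcp_rot: [0.967, 0.255, -0.0, 0.0]
wrist_force: [0.7, -0.4, 0.4]
finger_gap: 51.4
```

Run:
```python
from h import *
from workcell import grab_frame
for n in("scene","top"):
    f=grab_frame(n);np.savez(n+"2.npz",**f)
    a,b=(330,190) if n=="top" else (300,110)
    im=f["pixels"][b:b+120,a:a+150,::-1];cv2.imwrite(f"pics/{n}2.png",cv2.resize(im,None,fx=5,fy=5,interpolation=cv2.INTER_CUBIC))
rel((458.7,-204.8,200),.52)
```

```text
t 4.2 tcp [ 379.6 -246.   163.7] yaw 0.515 -> rel [0.0893, 0.0036, -0.0359] roll -0.3 q [-0.63 -0.11  2.15 -0.    1.09 -1.14] F [ 0.6 -0.6  0.6] gap 52.6
```

View pics/scene2.png

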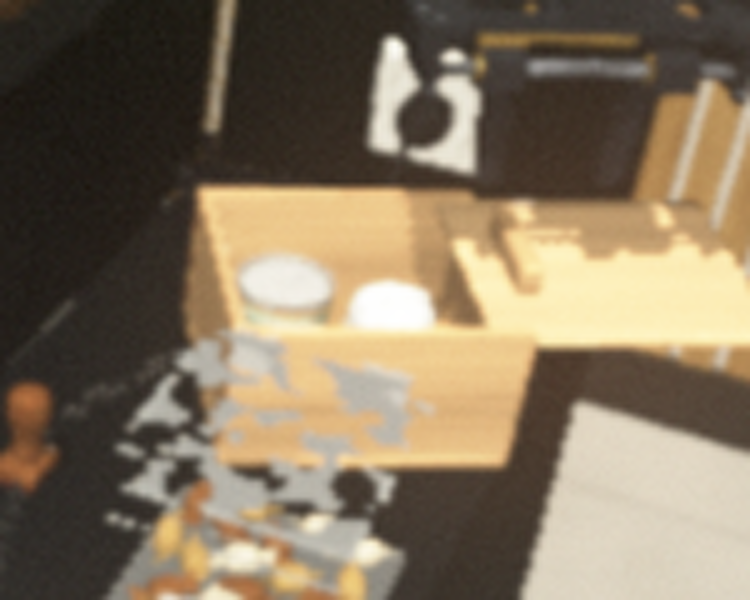

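View pics/top2.png

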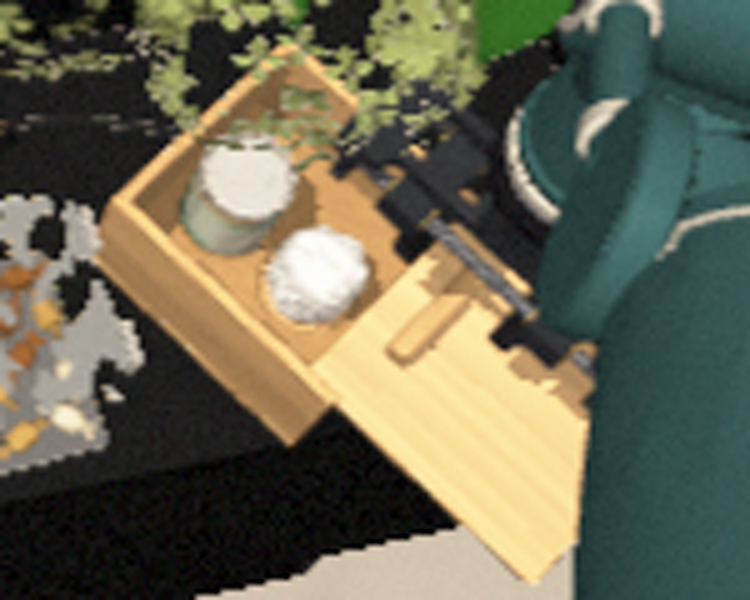

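Run:
```python
from h import *
np.set_printoptions(precision=1,suppress=True)
c=np.array([458.7,-204.8]);
t=load("top2.npz");s=load("scene2.npz")
C=[("tin",t,380,224.6,82),("tinS",s,300+283/5,110+283/5,82),("wad",t,393.6,244.6,43),("wadS",s,300+391/5,110+300/5,66),
("bat a",t,330+395/5,190+355/5,112),("bat b",t,330+462/5,190+300/5,112),("cornerL",t,330+112/5,190+203/5,97),("cornerF",t,330+290/5,190+48/5,97),("lidedgeL",t,330+315/5,190+368/5,92),("caseN",t,330+292/5,190+445/5,0)]
for yaw in(.52,.535):
  for n,f,u,v,z in C:
    p=onz(f,u,v,z);d=p[:2]-c;e=np.array([np.cos(yaw),np.sin(yaw)]);print(n,p,"case",d@e,-d[0]*e[1]+d[1]*e[0])
```

```text
tin [ 496.4 -187.5   82. ] case 41.31370771530947 -3.7042882397647805
tinS [ 493.3 -176.5   82. ] case 44.057815191212384 7.358571177889221
wad [ 439.  -221.6   43. ] case -25.434103060477636 -4.817434907142362
wadS [ 439.2 -217.3   66. ] case -23.153434457141895 -1.2005290905001615
bat a [ 364.  -221.3  112. ] case -90.40891055281195 32.74029225204474
bat b [ 387.  -269.6  112. ] case -94.4024373614788 -20.56227429181712
cornerL [489.2 -96.7  97. ] case 80.17012500283379 78.61676582760425
cornerF [ 565.  -231.7   97. ] case 78.93551250043903 -76.14628986707413
lidedgeL [ 370.7 -182.4   92. ] case -65.2617072861227 63.17154920325407
caseN [ 349.6 -186.6    0. ] case -85.66089318158492 70.01981888525219
tin [ 496.4 -187.5   82. ] case 41.25349777037917 -4.323553892181973
tinS [ 493.3 -176.5   82. ] case 44.16323320845575 6.696900908527631
wad [ 439.  -221.6   43. ] case -25.503500591363476 -4.4353957164918665
wadS [ 439.2 -217.3   66. ] case -23.16883700567186 -0.853105540313063
bat a [ 364.  -221.3  112. ] case -89.90765377350614 34.092691842079525
bat b [ 387.  -269.6  112. ] case -94.70023983463238 -19.14397761968395
cornerL [489.2 -96.7  97. ] case 81.34031329885934 77.40541482742512
cornerF [ 565.  -231.7   97. ] case 77.78448090558616 -77.32171185686428
lidedgeL [ 370.7 -182.4   92. ] case -64.30682777726126 64.14333143721467
caseN [ 349.6 -186.6    0. ] case -84.60099861421783 71.29680701733798
```

Run:
```python
from h import *
rel((438,-219,165),-1.046)
```

```text
t 4.2 tcp [ 379.6 -246.   163.7] yaw 0.515 -> rel [0.0641, 0.0054, -0.0009] roll 89.5 q [-0.63 -0.11  2.15 -0.    1.09 -1.14] F [ 0.6 -0.6  0.6] gap 52.6
```

Call:
{"op": "play_rows", "data": {
  "rows": [
    [100,0.015,0.001,-0.005,8.5],
    [100,0.03,0.002,-0.005,17],
    [100,0.045,0.003,-0.005,25.5],
    [100,0.06,0.005,-0.005,34],
    [100,0.064,0.005,-0.005,42.5]
  ]
}}

```text
time_s: 4.7
tcp_pos: [438.2, -217.9, 168.2]
tcp_rot: [0.993, -0.115, 0.004, 0.003]
wrist_force: [-0.4, -0.3, -0.4]
finger_gap: 88.5
```

Call:
{"op": "play_rows", "data": {
  "rows": [
    [100,0,0,0,8.5],
    [100,0,0,0,17],
    [100,0,0,0,25.5],
    [100,0,0,0,34],
    [100,0,0,0,42.5]
  ]
}}

```text
time_s: 5.2
tcp_pos: [437.3, -217.3, 167.1]
tcp_rot: [0.883, -0.47, 0.004, 0.001]
wrist_force: [-0.3, 0.8, 1.0]
finger_gap: 87.9
```

Run:
```python
from h import *
rel((438,-219,40),-1.046)
```

```text
t 5.2 tcp [ 437.3 -217.3  167.1] yaw -0.979 -> rel [0.0008, 0.0006, 0.1271] roll 3.8 q [-0.51 -0.04  2.08 -0.    1.1   0.47] F [-0.3  0.8  1. ] gap 87.9
```

Call:
{"op": "play_rows", "data": {
  "rows": [
    [100,0.001,0.001,0.03,3.8],
    [100,0.001,0.001,0.06,3.8],
    [100,0.001,0.001,0.09,3.8],
    [100,0.001,0.001,0.115,3.8],
    [100,0.001,0.001,0.127,3.8]
  ]
}}

```text
time_s: 5.7
tcp_pos: [435.2, -217.9, 36.9]
tcp_rot: [0.866, -0.499, 0.001, 0.001]
wrist_force: [1.4, -4.2, 30.6]
finger_gap: 88.6
```

Call:
{"op": "play_rows", "data": {
  "force": 8,
  "rows": [
    [100,0,0,0,0],
    [30,0,0,0,0],
    [30,0,0,0,0],
    [30,0,0,0,0],
    [30,0,0,0,0]
  ]
}}

```text
time_s: 6.2
tcp_pos: [435.4, -218.0, 37.1]
tcp_rot: [0.867, -0.499, 0.001, 0.001]
wrist_force: [0.3, -0.2, 0.4]
finger_gap: 58.1
```

Run:
```python
from h import *
rel((438,-219,40),-1.046)
```

```text
t 6.2 tcp [ 435.4 -218.    37.1] yaw -1.045 -> rel [0.0021, -0.0018, -0.0029] roll 0.0 q [-0.51  0.13  2.18 -0.    0.83  0.53] F [ 0.3 -0.2  0.4] gap 58.1
```

Call:
{"op": "play_rows", "data": {
  "force": 8,
  "rows": [
    [30,0,0,0,0],
    [30,0,0,0,0],
    [30,0,0,0,0]
  ]
}}

```text
time_s: 6.5
tcp_pos: [435.5, -218.1, 37.1]
tcp_rot: [0.867, -0.499, 0.001, 0.001]
wrist_force: [0.1, 0.3, -0.9]
finger_gap: 52.6
```

Call:
{"op": "play_rows", "data": {
  "rows": [
    [30,0,0,-0.03,0],
    [30,0,0,-0.06,0],
    [30,0,0,-0.1,0],
    [30,0,0,-0.14,0],
    [30,0,0,-0.18,0]
  ]
}}

```text
time_s: 7.0
tcp_pos: [434.8, -217.3, 218.5]
tcp_rot: [0.867, -0.499, 0.001, 0.001]
wrist_force: [0.6, -1.0, 0.4]
finger_gap: 52.6
```

Run:
```python
from h import *
from workcell import grab_frame
f=grab_frame("scene");im=f["pixels"][60:240,260:460,::-1];cv2.imwrite("pics/s3.png",cv2.resize(im,None,fx=3,fy=3,interpolation=cv2.INTER_CUBIC))
rel((411.5,389.7,220),-1.046+1.3)
```

```text
t 7.05 tcp [ 438.6 -219.4  226.3] yaw -1.045 -> rel [-0.5405, -0.2822, 0.0009] roll -74.4 q [-0.51 -0.09  2.01 -0.    1.21  0.53] F [2.1 0.2 4. ] gap 53.1
```

View pics/s3.png

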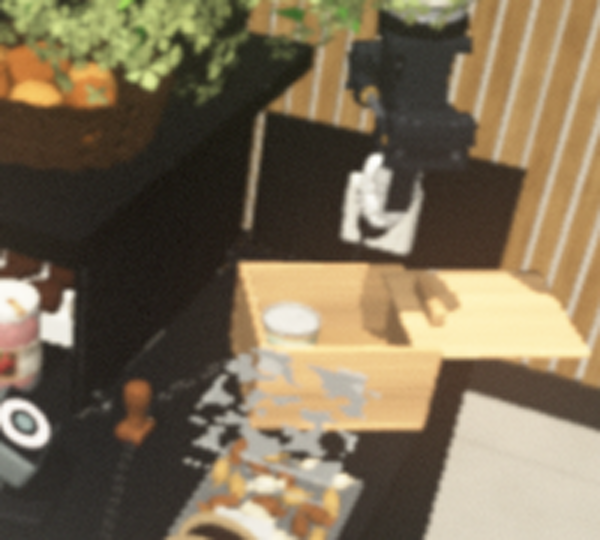

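Call:
{"op": "play_rows", "data": {
  "rows": [
    [30,-0.02,-0.01,0,0],
    [30,-0.05,-0.026,0,0],
    [30,-0.09,-0.047,0,0],
    [30,-0.13,-0.068,0,0],
    [30,-0.17,-0.089,0,0]
  ]
}}

```text
time_s: 7.55
tcp_pos: [429.8, -26.3, 224.4]
tcp_rot: [0.866, -0.5, 0.007, 0.001]
wrist_force: [1.2, 0.1, 0.1]
finger_gap: 52.8
```

Run:
```python
from h import *
rel((411.5,389.7,220),-1.046)
```

```text
t 7.55 tcp [429.8 -26.3 224.4] yaw -1.046 -> rel [-0.3692, -0.1925, 0.0008] roll -0.0 q [-0.11 -0.21  2.12 -0.01  1.22  0.94] F [1.2 0.1 0.1] gap 52.8
```

Call:
{"op": "play_rows", "data": {
  "rows": [
    [30,-0.04,-0.021,0,0],
    [30,-0.08,-0.042,0,0],
    [30,-0.12,-0.063,0,0],
    [30,-0.16,-0.083,0,0],
    [30,-0.2,-0.104,0,0]
  ]
}}

```text
time_s: 8.05
tcp_pos: [419.0, 200.7, 222.3]
tcp_rot: [0.866, -0.499, 0.007, 0.001]
wrist_force: [0.6, -0.0, -0.0]
finger_gap: 52.5
```

Run:
```python
from h import *
rel((411.5,389.7,190),-1.046)
```

```text
t 8.05 tcp [419.  200.7 222.3] yaw -1.046 -> rel [-0.1677, -0.0881, 0.0306] roll 0.0 q [ 0.4  -0.14  2.06 -0.01  1.21  1.45] F [ 0.6 -0.  -0. ] gap 52.5
```

Call:
{"op": "play_rows", "data": {
  "rows": [
    [30,-0.04,-0.021,0,0],
    [30,-0.08,-0.042,0.01,0],
    [30,-0.125,-0.066,0.02,0],
    [30,-0.16,-0.083,0.03,0],
    [30,-0.168,-0.088,0.04,0]
  ]
}}

```text
time_s: 8.55
tcp_pos: [410.7, 393.6, 179.8]
tcp_rot: [0.867, -0.498, 0.007, -0.0]
wrist_force: [-0.4, -0.6, -0.5]
finger_gap: 52.8
```

Run:
```python
from h import *
rel((411.5,389.7,128),-1.046)
```

```text
t 8.55 tcp [410.7 393.6 179.8] yaw -1.042 -> rel [0.0032, 0.0016, 0.0518] roll 0.2 q [ 0.73  0.11  1.9  -0.01  1.13  1.78] F [-0.4 -0.6 -0.5] gap 52.8
```

Call:
{"op": "play_rows", "data": {
  "rows": [
    [30,0.003,0.001,0.02,0],
    [30,0.003,0.001,0.04,0],
    [30,0.003,0.001,0.05,0],
    [30,0.003,0.001,0.05,0],
    [30,0.003,0.001,0.05,0]
  ]
}}

```text
time_s: 9.05
tcp_pos: [412.3, 389.8, 130.2]
tcp_rot: [0.867, -0.498, 0.007, -0.0]
wrist_force: [1.0, -0.3, -0.1]
finger_gap: 52.8
```

Call:
{"op": "play_rows", "data": {
  "rows": [
    [80,0,0,0,0],
    [80,0,0,0,0],
    [80,0,0,0,0],
    [80,0,0,-0.03,0],
    [80,0,0,-0.07,0]
  ]
}}

```text
time_s: 9.55
tcp_pos: [409.8, 388.9, 198.5]
tcp_rot: [0.867, -0.498, 0.006, 0.003]
wrist_force: [-0.4, 0.1, 0.5]
finger_gap: 70.6
```

Call:
{"op": "play_rows", "data": {
  "rows": [
    [80,0,0,-0.02,0],
    [80,0.04,0.02,-0.03,0],
    [80,0.08,0.04,-0.03,0],
    [80,0.12,0.063,-0.03,0],
    [80,0.16,0.083,-0.03,0]
  ]
}}

```text
time_s: 10.05
tcp_pos: [418.3, 207.8, 231.2]
tcp_rot: [0.867, -0.498, 0.007, 0.002]
wrist_force: [0.6, -0.5, 0.2]
finger_gap: 70.4
```

Run:
```python
from h import *
from workcell import grab_frame
f=grab_frame("top");np.savez("top4.npz",**f);im=f["pixels"][180:330,160:360,::-1];cv2.imwrite("pics/t4.png",cv2.resize(im,None,fx=4,fy=4,interpolation=cv2.INTER_CUBIC))
yaw=.525;c=np.array([458.7,-204.8])+41*np.array([np.cos(yaw),np.sin(yaw)]);print(c)
rel((c[0],c[1],215),-1.046)
```

```text
[ 494.17828161 -184.25026681]
t 10.1 tcp [418.3 202.2 230.9] yaw -1.045 -> rel [0.3719, 0.1285, 0.0226] roll 0.1 q [ 0.41 -0.14  2.04 -0.02  1.23  1.46] F [-0.6 -3.7 -0.9] gap 70.3
```

View pics/t4.png

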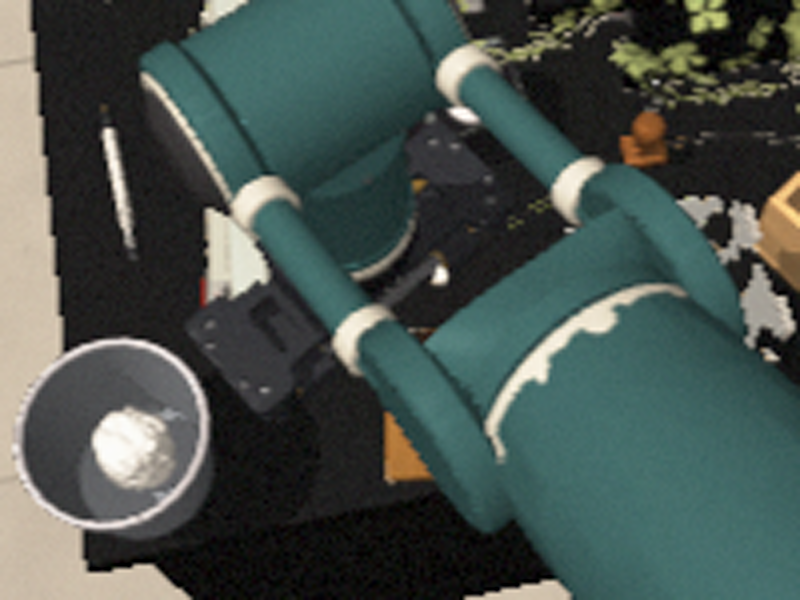

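Call:
{"op": "play_rows", "data": {
  "rows": [
    [100,0.04,0.014,0,0],
    [100,0.08,0.028,0,0],
    [100,0.12,0.042,0,0],
    [100,0.16,0.056,0,0],
    [100,0.2,0.07,0,0]
  ]
}}

```text
time_s: 10.6
tcp_pos: [458.6, -7.4, 235.3]
tcp_rot: [0.867, -0.499, 0.008, 0.004]
wrist_force: [0.9, 0.1, 0.1]
finger_gap: 87.9
```

Run:
```python
from h import *
rel((494.5,-184.5,190),-1.046)
```

```text
t 10.6 tcp [458.6  -7.4 235.3] yaw -1.045 -> rel [0.1703, 0.058, 0.0484] roll 0.1 q [-0.06 -0.16  2.06 -0.02  1.24  0.99] F [0.9 0.1 0.1] gap 87.9
```

Call:
{"op": "play_rows", "data": {
  "rows": [
    [100,0.04,0.014,0,0],
    [100,0.08,0.028,0.01,0],
    [100,0.12,0.041,0.02,0],
    [100,0.16,0.055,0.03,0],
    [100,0.17,0.058,0.04,0]
  ]
}}

```text
time_s: 11.1
tcp_pos: [495.1, -187.8, 198.8]
tcp_rot: [0.866, -0.5, 0.01, 0.004]
wrist_force: [0.9, 0.4, -0.5]
finger_gap: 88.0
```

Call:
{"op": "play_rows", "data": {
  "rows": [
    [100,0,0,0,0],
    [100,0,0,0,0]
  ]
}}

```text
time_s: 11.3
tcp_pos: [495.0, -187.3, 198.7]
tcp_rot: [0.866, -0.501, 0.009, 0.004]
wrist_force: [0.7, -0.1, 0.2]
finger_gap: 88.4
```

Run:
```python
from h import *
from workcell import grab_frame
f=grab_frame("scene");im=f["pixels"][60:240,260:460,::-1];cv2.imwrite("pics/s5.png",cv2.resize(im,None,fx=3,fy=3,interpolation=cv2.INTER_CUBIC))
rel((494.3,-184.5,46),-1.046)
```

```text
t 11.35 tcp [ 495.2 -186.8  199.1] yaw -1.047 -> rel [-0.0057, 0.0, 0.153] roll -0.1 q [-0.4   0.01  1.97 -0.01  1.15  0.65] F [-0.7  0.1  0. ] gap 88.2
```

View pics/s5.png

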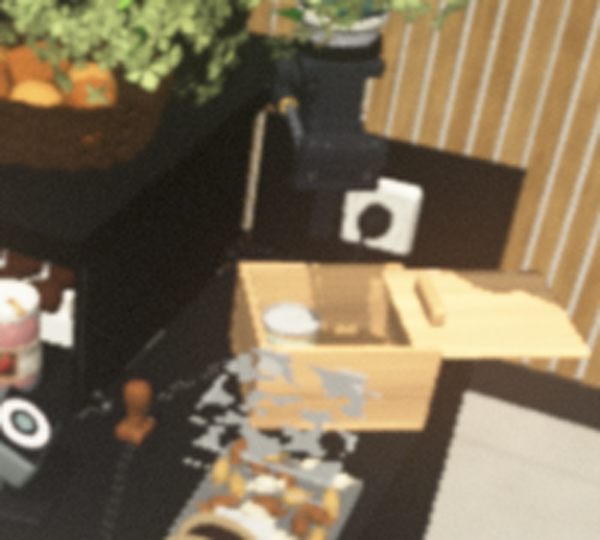

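Call:
{"op": "play_rows", "data": {
  "rows": [
    [100,-0.003,0,0.03,0],
    [100,-0.006,0,0.06,0],
    [100,-0.006,0,0.09,0],
    [100,-0.006,0,0.105,0],
    [100,-0.006,0,0.105,0]
  ]
}}

```text
time_s: 11.85
tcp_pos: [492.0, -181.6, 92.2]
tcp_rot: [0.866, -0.499, 0.008, 0.004]
wrist_force: [-0.0, -0.4, 0.0]
finger_gap: 88.5
```

Run:
```python
from h import *
rel((494.3,-184.5,46),-1.046)
```

```text
t 11.85 tcp [ 492.  -181.6   92.2] yaw -1.046 -> rel [0.0029, -0.0006, 0.0463] roll 0.0 q [-0.39  0.11  2.07 -0.01  0.94  0.66] F [-0.  -0.4  0. ] gap 88.5
```

Call:
{"op": "play_rows", "data": {
  "rows": [
    [100,0.003,0,0.015,0],
    [100,0.003,0,0.03,0],
    [100,0.003,0,0.04,0],
    [100,0.003,0,0.046,0],
    [100,0.003,0,0.046,0]
  ]
}}

```text
time_s: 12.35
tcp_pos: [493.6, -184.8, 45.7]
tcp_rot: [0.866, -0.499, 0.007, 0.004]
wrist_force: [-0.6, 0.3, -0.0]
finger_gap: 88.5
```

Call:
{"op": "play_rows", "data": {
  "force": 15,
  "rows": [
    [30,0,0,0,0],
    [30,0,0,0,0],
    [30,0,0,0,0],
    [30,0,0,0,0],
    [30,0,0,0,0]
  ]
}}

```text
time_s: 12.85
tcp_pos: [495.0, -185.9, 46.8]
tcp_rot: [0.866, -0.499, 0.009, 0.005]
wrist_force: [1.5, -3.5, 1.5]
finger_gap: 56.9
```

Call:
{"op": "play_rows", "data": {
  "force": 15,
  "rows": [
    [30,0,0,0,0],
    [30,0,0,0,0],
    [30,0,0,0,0]
  ]
}}

```text
time_s: 13.15
tcp_pos: [495.0, -185.9, 46.8]
tcp_rot: [0.866, -0.499, 0.009, 0.005]
wrist_force: [0.4, -2.0, 0.2]
finger_gap: 57.0
```

Run:
```python
from h import *
rel((494.3,-184.5,160),-1.046)
```

```text
t 13.15 tcp [ 495.  -185.9   46.8] yaw -1.046 -> rel [0.0007, -0.0002, -0.1132] roll 0.0 q [-0.4   0.18  2.09 -0.02  0.85  0.66] F [ 0.4 -2.   0.2] gap 57.0
```

Call:
{"op": "play_rows", "data": {
  "rows": [
    [30,0,0,-0.02,0],
    [30,0,0,-0.04,0],
    [30,0,0,-0.065,0],
    [30,0,0,-0.085,0],
    [30,0,0,-0.1,0]
  ]
}}

```text
time_s: 13.65
tcp_pos: [493.4, -183.7, 147.4]
tcp_rot: [0.866, -0.499, 0.008, 0.004]
wrist_force: [1.4, -0.5, -2.3]
finger_gap: 56.9
```

Run:
```python
from h import *
from workcell import grab_frame
e=np.array([np.cos(.525),np.sin(.525)]);c=np.array([458.7,-204.8])
f=grab_frame("scene");im=f["pixels"][60:240,260:460,::-1];cv2.imwrite("pics/s6.png",cv2.resize(im,None,fx=3,fy=3,interpolation=cv2.INTER_CUBIC))
p=c-48*e;rel((*p,144),-1.046)
```

```text
t 13.7 tcp [ 494.9 -184.4  149.8] yaw -1.046 -> rel [-0.0006, 0.0896, 0.0056] roll 0.0 q [-0.4   0.05  2.02 -0.01  1.05  0.66] F [ 0.4 -0.5 -0.4] gap 56.6
```

View pics/s6.png

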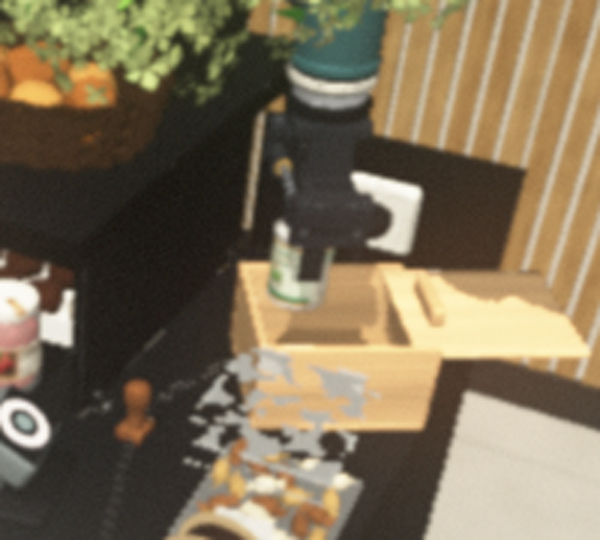

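Call:
{"op": "play_rows", "data": {
  "force": 10,
  "rows": [
    [30,0,0.02,0.001,0],
    [30,0,0.04,0.003,0],
    [30,0,0.06,0.005,0],
    [30,0,0.08,0.005,0],
    [30,0,0.088,0.005,0]
  ]
}}

```text
time_s: 14.2
tcp_pos: [416.6, -228.3, 143.1]
tcp_rot: [0.866, -0.5, 0.009, 0.004]
wrist_force: [0.1, 0.4, -2.5]
finger_gap: 56.8
```

Call:
{"op": "play_rows", "data": {
  "rows": [
    [30,0,0.006,0,0],
    [30,0,0.011,0,0],
    [30,0,0.016,0,0],
    [30,0,0.02,0,0]
  ]
}}

```text
time_s: 14.6
tcp_pos: [400.8, -238.5, 144.2]
tcp_rot: [0.866, -0.5, 0.01, 0.004]
wrist_force: [3.5, 3.8, 3.7]
finger_gap: 57.0
```

Run:
```python
from h import *
from workcell import grab_frame
e=np.array([np.cos(.525),np.sin(.525)]);c=np.array([458.7,-204.8])
f=grab_frame("scene");im=f["pixels"][60:240,260:460,::-1];cv2.imwrite("pics/s7.png",cv2.resize(im,None,fx=4,fy=3.3,interpolation=cv2.INTER_CUBIC))
p=c-81*e;rel((*p,144),-1.046)
```

```text
t 14.65 tcp [ 400.3 -238.8  144.2] yaw -1.046 -> rel [-0.0002, 0.0134, 0.0001] roll -0.0 q [-0.59 -0.07  2.15 -0.01  1.04  0.46] F [2.8 1.5 0.9] gap 57.0
```

View pics/s7.png

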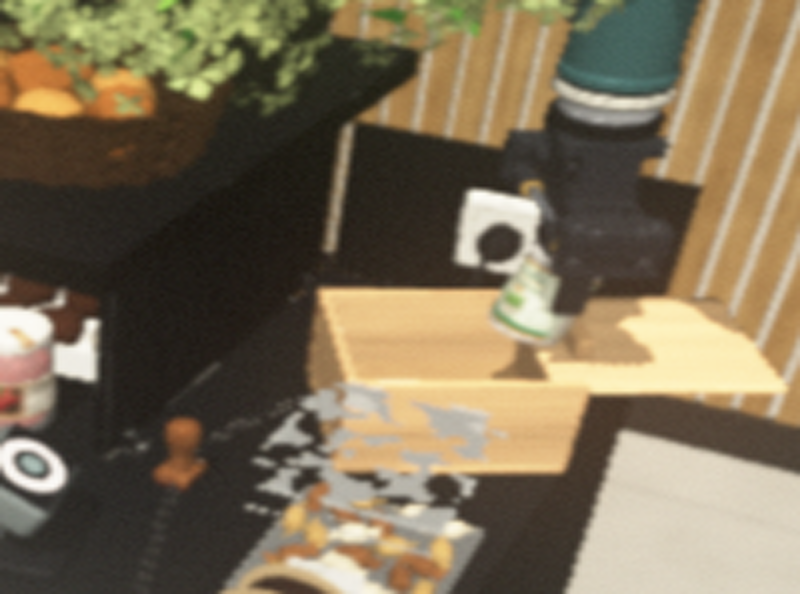

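Call:
{"op": "play_rows", "data": {
  "rows": [
    [30,0,0.004,0,0],
    [30,0,0.008,0,0],
    [30,0,0.011,0,0],
    [30,0,0.013,0,0],
    [30,0,0.013,0,0]
  ]
}}

```text
time_s: 15.15
tcp_pos: [389.3, -246.1, 145.0]
tcp_rot: [0.866, -0.5, 0.011, 0.004]
wrist_force: [2.1, 1.5, 4.7]
finger_gap: 57.0
```

Call:
{"op": "play_rows", "data": {
  "force": 40,
  "rows": [
    [30,0,0,0,0],
    [30,0,0,0,0],
    [30,0,0,-0.01,0],
    [30,0,0,-0.03,0],
    [30,0,0,-0.05,0]
  ]
}}

```text
time_s: 15.65
tcp_pos: [386.6, -244.9, 194.2]
tcp_rot: [0.866, -0.499, 0.008, 0.005]
wrist_force: [0.1, 0.3, -1.5]
finger_gap: 57.0
```

Run:
```python
from h import *
from workcell import grab_frame
for n in("scene","top"):
    f=grab_frame(n);np.savez(n+"8.npz",**f)
s=load("scene8.npz");u,v=proj(s,(388,-245,185)).astype(int);print(u,v)
im=s["pixels"][v-70:v+70,u-80:u+80,::-1];cv2.imwrite("pics/s8.png",cv2.resize(im,None,fx=5,fy=5,interpolation=cv2.INTER_CUBIC))
rel((388,-245,195),-1.046)
```

```text
406 134
t 15.75 tcp [ 389.1 -246.5  197.3] yaw -1.046 -> rel [-0.0019, 0.0002, 0.0023] roll -0.0 q [-0.61 -0.14  2.11 -0.01  1.15  0.44] F [ 0.6 -0.2 -1. ] gap 56.6
```

View pics/s8.png

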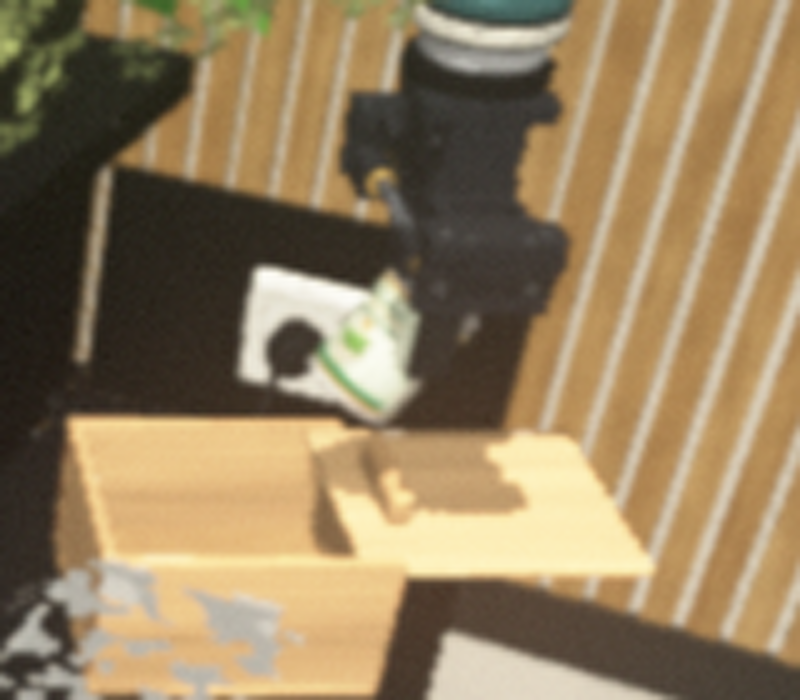

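```bash
cat >> h.py <<'E'
def fittin(f,s,grow=70,verbose=True):
    """fit cylinder r=28.5 to bright points near grasp; returns axis dir & base centre"""
    from scipy.optimize import least_squares
    Rm=R.from_quat(s["tcp_rot"]).as_matrix();g=s["tcp_pos"]-19*Rm[:,2];J=Rm[:,0]*[1,1,0];J/=np.linalg.norm(J);B=np.cross([0,0,1],J)
    P=cloud(f);px=f["pixels"].astype(int)
    q=P-g
    a=q@J;b=q@B;z=q[...,2]
    k=(abs(a)<40)&(np.hypot(b,z)<grow)&(px.max(-1)>100)&(z<25)
    m=(k*255).astype(np.uint8);nl,lab,st,_=cv2.connectedComponentsWithStats(m);i=1+np.argmax(st[1:,4]);k=lab==i
    a,b,z=a[k],b[k],z[k]
    def axis(p): return np.array([np.sin(p[1]),np.sin(p[0])*np.cos(p[1]),np.cos(p[0])*np.cos(p[1])])
    def res(p):
        X=np.c_[a-p[3],b-p[2],z];d=axis(p);return np.linalg.norm(X-np.outer(X@d,d),axis=1)-28.5
    best=min((least_squares(res,[t0,0,0,0],loss="soft_l1",f_scale=2) for t0 in(-.6,0,.6)),key=lambda o:o.cost)
    p=best.x;d=axis(p);X=np.c_[a-p[3],b-p[2],z];t=X@d;inl=abs(best.fun)<4
    dw=d[0]*J+d[1]*B+d[2]*np.array([0,0,1]);o=g+p[3]*J+p[2]*B
    lo,hi=np.percentile(t[inl],[1,99])
    if verbose: print("n",len(a),inl.sum(),"params",p.round(3),"rms",np.sqrt((best.fun[inl]**2).mean()).round(2),"axis",dw.round(3),"tilt",np.arccos(dw[2]).round(3),"t range",lo.round(1),hi.round(1))
    return dw,o,lo,hi
E
python3 - <<'E'
from h import *
from workcell import r
s=r.sense()
for n in("scene","top"):
    fittin(load(n+"8.npz"),s)
E
```

```text
n 419 408 params [-0.539 -0.035 -5.675 -3.749] rms 1.62 axis [-0.462 -0.226  0.858] tilt 0.54 t range -60.8 4.5
n 66 66 params [-0.484 -0.15   4.173 -7.821] rms 0.67 axis [-0.473 -0.101  0.875] tilt 0.505 t range -54.7 -14.0
```

Run:
```python
from h import *
rel((450,84.5,215),-1.491)
```

```text
t 15.75 tcp [ 389.1 -246.5  197.3] yaw -1.046 -> rel [-0.2554, -0.2186, -0.0239] roll 25.5 q [-0.61 -0.14  2.11 -0.01  1.15  0.44] F [ 0.6 -0.2 -1. ] gap 56.6
```

Call:
{"op": "play_rows", "data": {
  "rows": [
    [30,-0.01,-0.009,-0.01,0],
    [30,-0.03,-0.026,-0.02,4],
    [30,-0.055,-0.047,-0.024,8],
    [30,-0.08,-0.068,-0.024,12],
    [30,-0.105,-0.09,-0.024,16]
  ]
}}

```text
time_s: 16.25
tcp_pos: [413.0, -108.3, 218.0]
tcp_rot: [0.787, -0.616, 0.012, 0.004]
wrist_force: [-0.1, 0.4, -1.3]
finger_gap: 56.5
```

Run:
```python
from h import *
rel((450,84.5,218),-1.491)
```

```text
t 16.25 tcp [ 413.  -108.3  218. ] yaw -1.329 -> rel [-0.1782, -0.0822, -0.0036] roll 9.3 q [-0.3  -0.22  2.14 -0.02  1.21  1.03] F [-0.1  0.4 -1.3] gap 56.5
```

Call:
{"op": "play_rows", "data": {
  "rows": [
    [30,-0.03,-0.014,0,2],
    [30,-0.065,-0.03,-0.002,4],
    [30,-0.1,-0.046,-0.003,6],
    [30,-0.14,-0.065,-0.003,8],
    [30,-0.175,-0.08,-0.003,9.3]
  ]
}}

```text
time_s: 16.75
tcp_pos: [447.5, 83.0, 216.6]
tcp_rot: [0.735, -0.678, 0.012, 0.004]
wrist_force: [0.9, -0.1, -1.4]
finger_gap: 56.5
```

Run:
```python
from h import *
from workcell import r, grab_frame
f=grab_frame("scene");np.savez("s9.npz",**f);s=r.sense()
fittin(f,s)
im=f["pixels"][100:280,180:400,::-1];cv2.imwrite("pics/s9.png",cv2.resize(im,None,fx=3.5,fy=3.3,interpolation=cv2.INTER_CUBIC))
rel((520,84.5,205),-1.491)
```

```text
n 464 424 params [-0.472 -0.061  0.612  2.669] rms 1.31 axis [-0.457  0.024  0.889] tilt 0.476 t range -54.7 15.0
t 16.8 tcp [448.2  87.6 216.6] yaw -1.49 -> rel [0.0087, -0.0711, 0.0126] roll 0.0 q [ 0.15 -0.15  2.08 -0.02  1.2   1.65] F [ 0.2  4.2 -2.1] gap 56.6
```

View pics/s9.png

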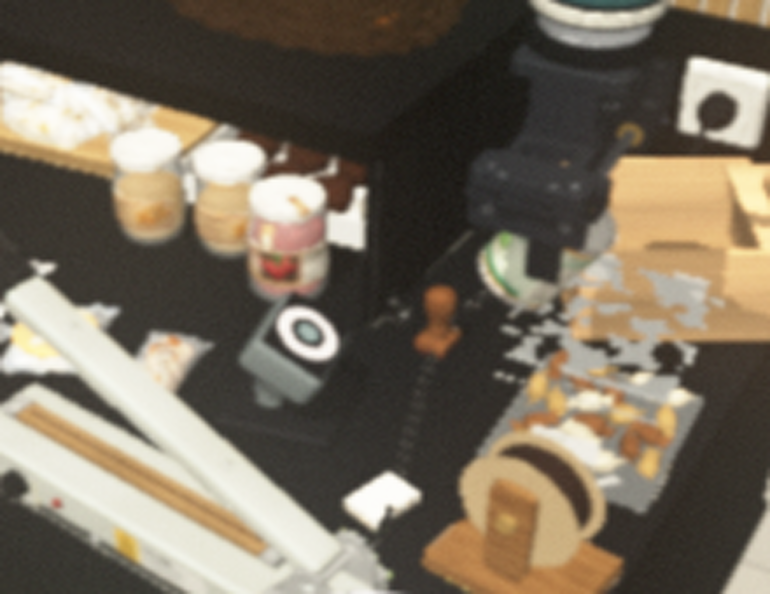

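Run:
```python
from h import *
for n in("scene0","top0","s9"):
    P=cloud(load(n+".npz"))
    for zl,zh in((225,256),(256,300),(300,360)):
        k=(P[...,2]>zl)&(P[...,2]<zh)&(P[...,1]>-60)&(P[...,1]<80)&(P[...,0]>575)&(P[...,0]<800)
        q=P[k];print(n,zl,len(q),np.percentile(q[:,0],[0.5,3,20]).round() if len(q) else "")
rel((520,86,210),.15-1.571)
```

```text
scene0 225 2309 [599. 600. 621.]
scene0 256 863 [636. 643. 664.]
scene0 300 454 [629. 635. 664.]
top0 225 1057 [601. 601. 612.]
top0 256 144 [634. 640. 666.]
top0 300 137 [637. 639. 657.]
s9 225 2292 [599. 600. 622.]
s9 256 865 [636. 641. 664.]
s9 300 450 [626. 635. 664.]
t 16.8 tcp [448.2  87.6 216.6] yaw -1.49 -> rel [0.0073, -0.0713, 0.0076] roll -4.0 q [ 0.15 -0.15  2.08 -0.02  1.2   1.65] F [ 0.2  4.2 -2.1] gap 56.6
```

Call:
{"op": "play_rows", "data": {
  "rows": [
    [30,0.002,-0.01,0.002,-1.5],
    [30,0.004,-0.025,0.004,-3],
    [30,0.006,-0.045,0.006,-5],
    [30,0.007,-0.06,0.008,-5],
    [30,0.007,-0.07,0.008,-5]
  ]
}}

```text
time_s: 17.3
tcp_pos: [519.0, 85.0, 208.3]
tcp_rot: [0.764, -0.645, 0.01, 0.003]
wrist_force: [-0.5, 0.4, -2.4]
finger_gap: 56.3
```

Run:
```python
from h import *
rel((552,82,195),.17-1.571)
```

```text
t 17.3 tcp [519.   85.  208.3] yaw -1.403 -> rel [0.0082, -0.0319, 0.0137] roll -0.1 q [ 0.13 -0.    1.96 -0.02  1.17  1.54] F [-0.5  0.4 -2.4] gap 56.3
```

Call:
{"op": "play_rows", "data": {
  "rows": [
    [30,0.002,-0.008,0.003,0],
    [30,0.004,-0.016,0.006,0],
    [30,0.006,-0.024,0.01,0],
    [30,0.008,-0.032,0.013,0],
    [30,0.008,-0.032,0.013,0]
  ]
}}

```text
time_s: 17.8
tcp_pos: [552.6, 82.0, 195.1]
tcp_rot: [0.764, -0.646, 0.01, 0.004]
wrist_force: [1.2, 0.5, -2.0]
finger_gap: 56.8
```

Call:
{"op": "play_rows", "data": {
  "rows": [
    [30,0,0,0,0],
    [30,0,0,0,0],
    [30,0,0,0,0]
  ]
}}

```text
time_s: 18.1
tcp_pos: [552.4, 82.1, 195.2]
tcp_rot: [0.764, -0.645, 0.01, 0.004]
wrist_force: [0.6, -0.4, -3.4]
finger_gap: 56.1
```

Run:
```python
from h import *
from workcell import r, grab_frame
n=np.array([-.5227*np.cos(.23),-.5227*np.sin(.23),.8525]);H=np.array([629.9,98.2,83])
hx=np.array([np.cos(.23)*.8525,np.sin(.23)*.8525,.5227]);hy=np.cross(n,hx)
for c in("scene","top"):
    f=grab_frame(c);np.savez(c+"10.npz",**f);s=r.sense()
    d,o,lo,hi=fittin(f,s)
    for h in(56,-lo):
        b=o-h*d-H;print(c,"h",round(h,1),"x y z in head",(b@hx).round(1),(b@hy).round(1),(b@n).round(1),"ang",np.arccos(d@n).round(3))
im=load("scene10.npz")["pixels"][110:260,200:360,::-1];cv2.imwrite("pics/s10.png",cv2.resize(im,None,fx=4,fy=4,interpolation=cv2.INTER_CUBIC))
im=load("top10.npz")["pixels"][110:310,150:400,::-1];cv2.imwrite("pics/t10.png",cv2.resize(im,None,fx=3,fy=3,interpolation=cv2.INTER_CUBIC))
rel((552,82,195),.17-1.571)
```

```text
n 418 364 params [-0.437 -0.071  2.859 -2.229] rms 1.43 axis [-0.428 -0.     0.904] tilt 0.442 t range -54.1 14.0
scene h 56 x y z in head -2.9 -1.0 96.4 ang 0.153
scene h 54.1 x y z in head -2.7 -0.8 98.3 ang 0.153
n 95 85 params [  1.019  -0.154  28.339 -18.889] rms 1.95 axis [0.804 0.291 0.518] tilt 1.026 t range -51.2 -22.7
top h 56 x y z in head -29.5 13.8 138.0 ang 1.573
top h 51.2 x y z in head -24.7 14.3 138.0 ang 1.573
t 18.2 tcp [552.5  82.1 195.3] yaw -1.404 -> rel [-0.0, 0.0005, 0.0003] roll -0.1 q [ 0.11  0.07  1.91 -0.02  1.15  1.53] F [-0.4  0.1 -1.8] gap 56.2
```

View pics/s10.png

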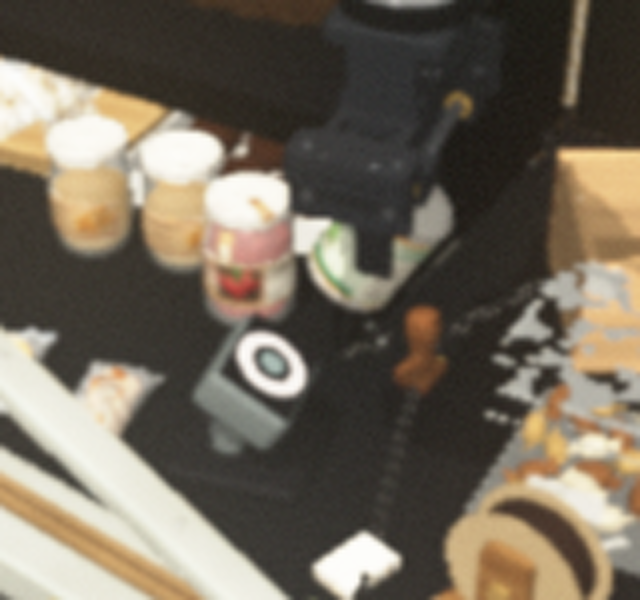

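View pics/t10.png

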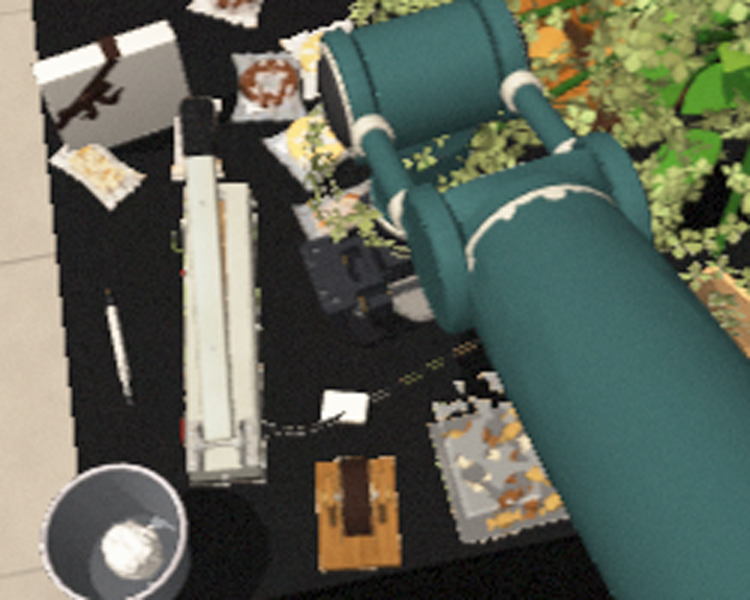

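Run:
```python
from h import *
from workcell import r
from scipy.optimize import least_squares
n=np.array([-.5227*np.cos(.23),-.5227*np.sin(.23),.8525])
s=r.sense();Rm=R.from_quat(s["tcp_rot"]).as_matrix();print("tool z",Rm[:,2].round(4),"x",Rm[:,0].round(4))
g=s["tcp_pos"]-19*Rm[:,2];J=Rm[:,0];B=np.cross(-Rm[:,2],J);U=-Rm[:,2]
# top face plane from top cam
f=load("top10.npz");P=cloud(f);px=f["pixels"].astype(int)
u,v=proj(f,g+16*n);print("top centre px",u,v)
for c in("top10","scene10"):
    f=load(c+".npz");P=cloud(f);px=f["pixels"].astype(int);q=P-g
    near=(np.linalg.norm(q,axis=-1)<45)&(px.max(-1)>95)&(px.max(-1)-px.min(-1)<40)&(q@n>5)
    a=q[near];print(c,len(a))
    if len(a)>30:
        rng=np.random.default_rng(1);best=None
        for i in range(1500):
            t=a[rng.choice(len(a),3,False)];nn=np.cross(t[1]-t[0],t[2]-t[0]);L=np.linalg.norm(nn)
            if L<80: continue
            nn/=L;inl=abs((a-t[0])@nn)<2.5
            if best is None or inl.sum()>best.sum():best=inl
        b=a[best];nn=np.linalg.svd(b-b.mean(0))[2][2];nn*=np.sign(nn[2]);print("  plane",best.sum(),nn.round(3),"tilt",np.arccos(nn[2]).round(3),"off",(b.mean(0)@nn).round(1),"ang",np.arccos(nn@n).round(3))
# constrained side fit: rotation about jaw axis only
for c,sc in(("scene8",None),("s9",None),("scene10",1)):
    if not sc: continue
    f=load(c+".npz");P=cloud(f);px=f["pixels"].astype(int);q=P-g
    a,b,z=q@J,q@B,q@U
    k=(abs(a)<32)&(np.hypot(b,z)<66)&(px.max(-1)>110)
    m=(k*255).astype(np.uint8);m=cv2.erode(m,np.ones((2,2)));nl,lab,st,_=cv2.connectedComponentsWithStats(m);print(st[1:,4]);k=m>0
    a,b,z=a[k],b[k],z[k]
    def res(p):
        cth,sth=np.cos(p[0]),np.sin(p[0]); t=b*sth+z*cth; w=b*cth-z*sth-p[1]
        # distance to finite cylinder surface (side or ends)
        rad=np.hypot(a-p[2],w)-28.5; e=np.maximum(t-(72-p[3]),-p[3]-t)
        return np.where((rad>0)&(e>0),np.hypot(np.maximum(rad,0),np.maximum(e,0)),np.maximum(rad,e))
    for t0 in(-.3,-.45,-.6):
        o=least_squares(res,[t0,0,0,56],loss="soft_l1",f_scale=1.5,bounds=([-1,-8,-3,48],[0.2,8,3,64]))
        p=o.x;d=np.sin(p[0])*B+np.cos(p[0])*U;print(c,len(a),p.round(3),o.cost.round(1),"axis",d.round(3),"ang",np.arccos(d@n).round(3), "base", (g+p[1]*(np.cos(p[0])*B-np.sin(p[0])*U)+p[2]*J-p[3]*d).round(1))
```

```text
tool z [ 0.0106 -0.0183 -0.9998] x [ 0.1665 -0.9858  0.0198]
top centre px 290.73973025323784 205.74250557988594
top10 107
  plane 82 [-0.529 -0.091  0.844] tilt 0.566 off 12.4 ang 0.035
scene10 101
  plane 90 [-0.443 -0.066  0.894] tilt 0.464 off 11.2 ang 0.095
[311]
scene10 311 [-0.521 -0.766 -0.253 59.734] 149.6 axis [-0.5   -0.067  0.863] ang 0.054 base [581.5  86.6 162.3]
scene10 311 [-0.521 -0.766 -0.253 59.734] 149.6 axis [-0.5   -0.067  0.863] ang 0.054 base [581.5  86.6 162.3]
scene10 311 [-0.521 -0.766 -0.253 59.734] 149.6 axis [-0.5   -0.067  0.863] ang 0.054 base [581.5  86.6 162.3]
```

Call:
{"op": "play_rows", "data": {
  "force": 50,
  "rows": [
    [30,0,0,0,0],
    [30,0,0,0,0],
    [30,0,0,0,0],
    [30,0,0,0,0],
    [30,0,0,0,0]
  ]
}}

```text
time_s: 18.7
tcp_pos: [552.4, 82.1, 195.3]
tcp_rot: [0.764, -0.645, 0.01, 0.004]
wrist_force: [0.0, -0.7, -1.9]
finger_gap: 56.2
```

Run:
```python
from h import *
from workcell import r, grab_frame
f=grab_frame("scene");np.savez("s11.npz",**f);s=r.sense();fittin(f,s);rel((552,82,195),-1.4)
d=np.abs(f["pixels"].astype(int)-load("scene10.npz")["pixels"]).max(-1)
print("changed px near tin",(d[130:220,260:330]>40).sum())
P=cloud(f);e=np.array([np.cos(.525),np.sin(.525)])
q=P[(P[...,2]>106)&(P[...,2]<117)&(np.linalg.norm(P[...,:2]-[380,-250],axis=-1)<60)];print("batten case x",np.median((q[:,:2]-[458.7,-204.8])@e),len(q))
im=f["pixels"][60:360,180:480,::-1];cv2.imwrite("pics/s11.png",cv2.resize(im,None,fx=2,fy=2,interpolation=cv2.INTER_CUBIC))
```

```text
n 415 366 params [-0.443 -0.056  2.724 -1.772] rms 1.53 axis [-0.432 -0.016  0.902] tilt 0.447 t range -54.1 14.5
t 18.75 tcp [552.4  82.1 195.3] yaw -1.403 -> rel [0.0, 0.0005, 0.0003] roll -0.2 q [ 0.11  0.07  1.91 -0.02  1.15  1.53] F [-0.3 -0.2 -2.1] gap 56.3
changed px near tin 0
batten case x -88.73662265642116 68
```

View pics/s11.png

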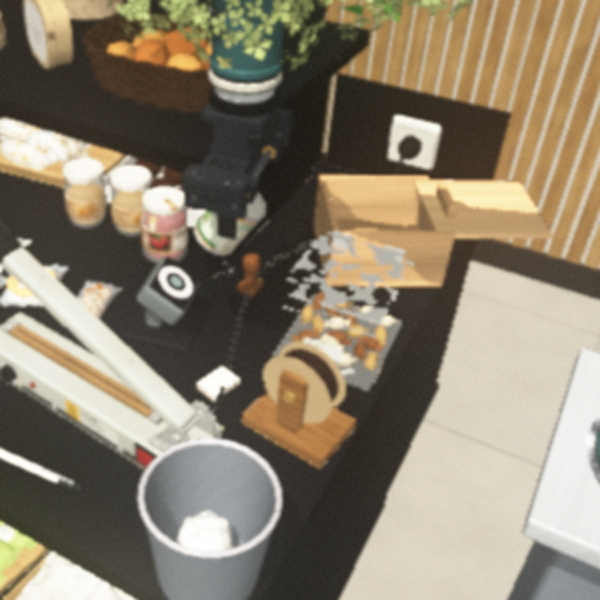

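```bash
python3 -c "
from workcell import r
print(r.finish_job())"
```

```text
the job is handed in; nothing more can be done
None
```

I slid the lid open, dropped the paper wad in the bin, and handed the job in at 18.75 s with the tin held in front of the code reader. The hand-in gave no verdict. Moves can't tilt the tool, so I tilted the tin in the fingers by pushing it against the open lid's batten, then gripped it at 50 N.

Last checks:
- **Lid:** about 0.139 m open, measured from the batten.
- **Wad:** seen lying in the bin in both camera views.
- **Tin position:** underside about 93–98 mm out from the lens, farther than the 80 mm asked but inside the 55–105 mm range. It is within about 5 mm of the lens axis.
- **Steadiness:** the two pictures taken 0.5 s apart showed no change around the tin, and the arm pose stayed the same.
- **Bystanders:** the stamp and labels look undisturbed in the pictures. I never picked out the pastry bar for certain, and I made no shift measurement.

**Where the checks disagreed:** my estimates of the tin's tilt ranged from 0.44 to 0.57 rad, against a target of 0.55. That is an axis error of 0.03 to 0.15 rad, all under the 0.2 limit. The fit I trust most gave 0.05. The general side fit on the top camera failed and I left it out, because the arm hid most of the tin.

The wrist force briefly showed about 31 N on the way down to the wad, then returned to near zero. I did not establish whether that was braking or a touch.

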